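# Put the tube offcut away and push the offcut drawer home

## Task

Tidy the square tube offcut away: lay it flat in the open drawer of the small bench-top case, let go of it, then push the drawer fully home until its catch snaps in and the front sits flush against the case. Leave the tin cup, the paint marker and the grinding disc as they are.

Things in the scene. Friction and masses are not known exactly. Their poses are not given: they have to be found in the camera images.
- drawer (a joint): How far the drawer is pulled out, in m: 0 is home (front flush against the case), 0.15 is fully out. It slides stiffly (about 1.5 N plus some drag) and stays where it is left. A sprung catch resists over the last stretch, about 17 mm to 6 mm from home, with about 8 to 10 N; if let go there the drawer springs back out to about 17 mm; pushed to less than about 6 mm it snaps home by itself and stays.
- drawer_front (a point): Centre of the outer face of the blue drawer front (189 mm wide, 58 mm high, 8 mm thick, upright); the point moves with the drawer and lies 95 mm above the bench, 32 mm below the front's top edge and 26 mm above its bottom edge. x: level, from the face into the case, the way the drawer is pushed home; y: level along the face; z: up. A 90 mm wide aluminium lip on the front's top edge juts out 7 mm.
- drawer_floor (a point): Centre of the drawer's inner floor, a tray 161 mm (x) by 160 mm (y) inside with thin 38 mm high walls (rear one 30 mm); moves with the drawer, 79 mm above the bench, 88.5 mm behind the outer face of the front. Axes as drawer_front.
- shelf_edge (a point): Middle of the lower front edge of the wooden shelf on top of the grey case; does not move in a run. The shelf is 200 mm wide and 15 mm thick, its underside 195 mm above the bench, and it overhangs the closed drawer's front face by 15 mm: no gripper standing upright fits under it, one leaning back by 30 to 45 degrees does. Axes as drawer_front. The case (on four 65 mm legs over a hose that lies on the bench and is up to about 55 mm high, 190 mm wide, 180 mm deep) is fixed.
- tube_centre (a point): Centre of the loose square tube offcut of blue-grey steel, 30 x 90 x 30 mm, lying flat on the bench (centre 15 mm up); its length is along its own y; 0.2 kg.
- cup_centre (a point): Centre of the open grey tin cup, 72 mm across, 102 mm high, standing loose on the case's shelf (top face 210 mm above the bench); a bystander.
- marker_centre (a point): Centre of the paint marker (black with a white band), 131 mm long (own y), 16 mm thick, lying on the bench; a bystander.
- disc_centre (a point): Centre of the brown grinding disc, 115 mm across, 10 mm thick, lying on the bench; a bystander.
- f_clamp_a: One of two fixed F-clamps on a fixed steel workpiece in the middle of the bench, obstacles about 200 mm high to keep clear of; the origin lies low on the clamp, near its middle.

How it is judged:
On the way, in this order (a step that is already met when the one before it is completed fails the run):
1. the tube lies flat in the drawer, let go, with the drawer still open (x of tube_centre in the frame of drawer_floor between -0.075 and 0.075 m and y of tube_centre in the frame of drawer_floor between -0.075 and 0.075 m and z of tube_centre in the frame of drawer_floor between 0.008 and 0.024 m and contact force between the fingers and tube below 0.05 N and value of joint drawer above 0.06 m), for 0.2 s.
2. the drawer is pushed home and its catch has snapped in (value of joint drawer below 0.004 m), for 0.3 s.
At the end, for the whole second after the job is handed in: The drawer is home on its catch (less than 4 mm out) with the tube lying flat on the drawer's floor (its centre 8 to 24 mm above the floor, within 75 mm of the floor's centre each way), at rest (x of tube_centre in the frame of drawer_floor between -0.075 and 0.075 m and y of tube_centre in the frame of drawer_floor between -0.075 and 0.075 m and z of tube_centre in the frame of drawer_floor between 0.008 and 0.024 m and value of joint drawer below 0.004 m and linear speed of tube below 0.02 m/s); the robot touches nothing.
It fails at once if the tin cup is shifted by more than 30 mm (distance of cup_centre from where it was at the start of the episode above 0.03 m).
It fails at once if the paint marker is shifted by more than 30 mm (distance of marker_centre from where it was at the start of the episode above 0.03 m).
It fails at once if the grinding disc is shifted by more than 30 mm (distance of disc_centre from where it was at the start of the episode above 0.03 m).
It also fails if it takes over 50 s, if anything falls off the work surface, if the arm or the gripper's body presses on something with over 40 N, if the wrist force passes 120 N, or if a joint passes its speed limit or range.

## Robot

A 6-joint arm with a two-finger parallel gripper is mounted at the origin on the work surface; the furniture and walls round the work are solid. World frame = base frame: x ahead of the robot, y to its left, z up, the work surface at z = 0. Lengths are in m, angles in rad, forces in N, time in s.
With the tool pointing down it reaches from about 0.25 to 0.725 m from the base axis. Payload 9.7 kg.
Tool frame: the origin (TCP) lies on the mounting face of the last link; the fingertips stand 173 mm ahead of it and the grasp point (between the pads) lies 155 mm ahead of it (robot.tips_ahead is the distance from the TCP to the fingertips, in m); z points along the fingers, y is the line along which they close (so a half turn about z gives the same grasp; the last joint's range is limited). The gripper opens to 85 mm and grips with 20 to 120 N. Pads are 22 mm wide; open, the fingers measure 114 mm over their backs; the gripper's body (76 mm by 85 mm) begins 54 mm behind the grasp point. The pads swing forward as they close: fully open they stand 13 mm farther back than shut.
Start: joints at [-1.181, 0.087, 0.176, 1.66, 0, 1.571], TCP at [0.209, -0.509, 0.405] pointing down, gripper open.
Joint ranges: [-3.13, 3.13], [-0.85, 1.81], [-1.15, 1.24], [-2.2, 2.28], [-1.44, 1.52], [-3.14, 3.14]. Speed limits (rad/s): [2.22, 2.22, 2.57, 3.14, 3.14, 3.14].

## Interface

Orientations are given as a unit quaternion [w, x, y, z].
In Python, from station import robot gives the robot as it stands. The module is installed in compiled form; this text tells all that it offers.
- The arm moves only by the tool drive_tool, never from a script. Its argument "moves" is a list of rows, each an object with "dp": the shift along the world's x, y, z in units of 0.6 m (1.0 is 0.6 m), a list of three; "dr": the turn, a rotation vector about the world's x, y, z in units of 360 degrees (1.0 is 360 degrees), a list of three; "grip": the closure, from 0 (fully open) to 1 (shut). A call has 1 to 5 rows; each row is the pose to reach, as a shift and turn from the pose commanded when the call began, turning the shorter way round; what a row does not reach only later rows make up. A row lasts 1/10 s, in which the tool goes at most 50 mm and 8.59 degrees, less where a joint would pass 70% of its speed; a pose out of reach is approached as far as the arm can. A call with a number of a shift or a turn outside -1 to 1 is refused whole. A call with a gripper value outside its range is refused whole. The fingers move at their own pace and stop on an object; the grip force is fixed at half the most. Time passes only in rows, so rows that repeat a pose let the fingers close. It gives the time, the measured TCP pose, the force, the opening and the grip force at its end, in the units of the state.
- robot.read_state(): the state, without advancing time (a new reading comes with each control period).
- robot.snapshot(name): name is "side" or "top" or "wrist"; returns the picture (480x640x3 uint8, red, green, blue); there is no depth.
- robot.calibration(name): a dict with "fx", "fy", "cx", "cy" (pixels), "xyz" and "orientation" of the camera in the world; the wrist camera has in their place "mount" (4x4, takes a point from camera to tool coordinates, whose origin is the TCP and whose axes are the flange's). Camera axes: x right, y down, z forward; pixel columns grow to the right and rows downward; lengths in m; the calibration is good to about 2 mm. A picture is of the moment at which its call begins: read the wrist's pose just before it. calibration takes no time and is no camera call.
- robot.hand_in(): hands the job in; it is judged then, once.
The state is a dict: "time": time; "joint_positions": joint angles; "qvel": joint speeds; "effort": joint torques, N m; "tool_pos": TCP position; "tcp_rot": TCP orientation; "wrist_force": force on the tool from outside, world axes, zero at the start; "wrist_torque": the same for the moment, N m; "finger_gap": opening from 0.0 (shut) to 1.0 (fully open); "gripper_force": force on a finger pad.
Only numpy, scipy, OpenCV 4.12 (cv2) and the standard library are available. Lean on these libraries where they do the work, as an engineer would, in place of code of your own. Each camera call takes 0.05 s, during which the arm holds its last target. There are 200 camera calls.

## Working session

There is one attempt and no reset: what is moved stays moved. The work goes in short steps, Python scripts to look and compute and a tool call to move; the robot and the scene stay as the last step left them, time stands still between calls to the robot, and variables do not carry over. Pictures are saved under pics/ and viewed, at most 10 in all, crops included, and the job is handed in when it is done.

Besides the shell and the picture viewer there is one more tool, called as name(argument=value, ...), one argument or row to a line, values as JSON. drive_tool: Moves the arm, as the interface text tells. Its arguments: {"type":"object","properties":{"moves":{"type":"array"}},"required":["moves"]}

```bash
mkdir -p pics
python3 - <<'E'
from station import robot
import cv2
for n in("side","top"):
    im=robot.snapshot(n); cv2.imwrite(f"pics/{n}0.png",im[:,:,::-1]); print(n,robot.calibration(n))
print(robot.calibration("wrist"));print(robot.read_state())
E
```

```text
side {'fx': 517.5250354045213, 'fy': 517.5250354045213, 'cx': 325.8759049842184, 'cy': 238.86112593470455, 'xyz': array([0.5850587 , 1.11437693, 1.04596737]), 'orientation': array([-0.00260716,  0.02240392,  0.89294936, -0.4495917 ])}
top {'fx': 480.6056689714989, 'fy': 480.6056689714989, 'cx': 315.2853390311481, 'cy': 248.24742432285788, 'xyz': array([ 0.33264806, -0.0372371 ,  1.48123223]), 'orientation': array([-0.05971345,  0.70797221, -0.701285  ,  0.0583866 ])}
{'fx': 347.4961545266501, 'fy': 347.4961545266501, 'cx': 324.87320865994616, 'cy': 236.62439709502942, 'mount': array([[ 4.46595891e-04, -9.56304352e-01, -2.92372685e-01,
         7.47955882e-02],
       [ 9.99999745e-01,  5.89986268e-04, -4.02262812e-04,
        -7.67770471e-04],
       [ 5.57181548e-04, -2.92372431e-01,  9.56304372e-01,
         3.03294922e-02],
       [ 0.00000000e+00,  0.00000000e+00,  0.00000000e+00,
         1.00000000e+00]])}
{'time': 0.1, 'joint_positions': array([-1.18102855e+00,  8.74187329e-02,  1.75208892e-01,  1.65982015e+00,
        2.20240284e-06,  1.57079141e+00]), 'qvel': array([-0.00091922, -0.00103509,  0.00400238, -0.00023182, -0.00225566,
        0.00135182]), 'effort': array([ 3.42838612e-03, -5.21560585e+01,  4.65654659e+01,  1.60501833e-02,
        1.06428799e-04,  2.83041584e-05]), 'tool_pos': array([ 0.20898536, -0.50874757,  0.40404404]), 'tcp_rot': array([-6.05369617e-04,  9.81069498e-01,  1.93655000e-01, -1.18369410e-04]), 'wrist_force': array([-0.84135975,  0.03534667,  0.32936847]), 'wrist_torque': array([-0.04611047, -0.00682699, -0.00675087]), 'gripper_force': 0.0, 'finger_gap': 0.9977609506525474}
```

View pics/top0.png

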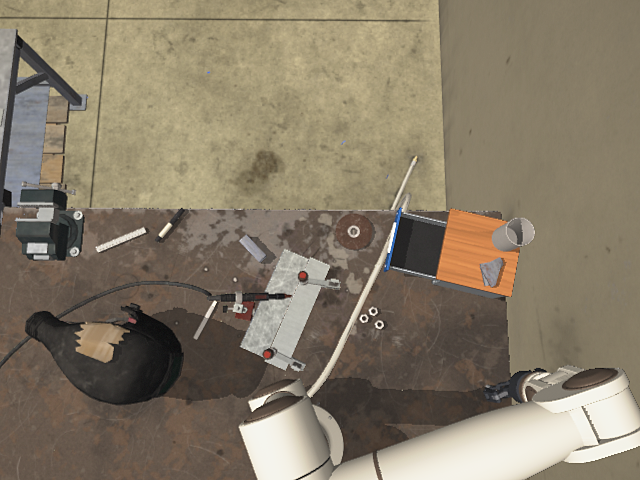

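View pics/side0.png

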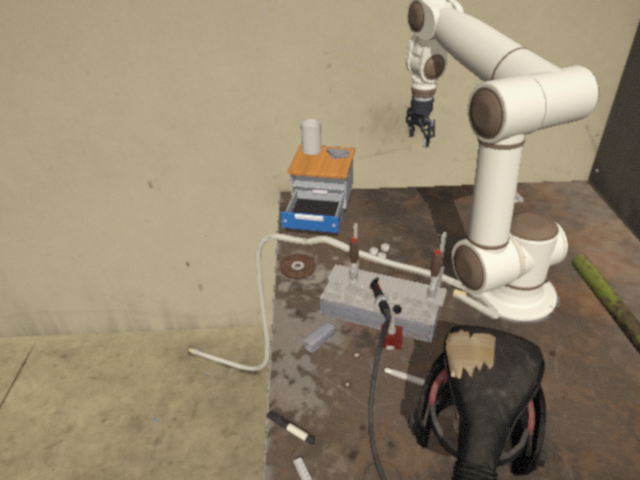

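Top: tube near (252,248), drawer front edge around (402,210)-(388,270), shelf (450..520, 210..297), disc (354,231), marker (172,224), clamps at (303,276) and (268,353). Side: tube (320,337), drawer front (310,220).

Run:
```python
import cv2,numpy as np
t=cv2.imread("pics/top0.png"); s=cv2.imread("pics/side0.png")
a=cv2.resize(t[200:300,375:535],None,fx=5,fy=5,interpolation=2)[:, :800]
cv2.imwrite("pics/c1.png",a)
b=cv2.resize(t[225:275,225:285],(480,400),interpolation=2)
c=cv2.resize(s[180:240,270:360],(600,400)[::1],interpolation=2)[:, :]
d=np.zeros((600,800,3),np.uint8); d[:250,:300]=cv2.resize(t[225:275,225:285],(300,250),interpolation=2)
d[:300,300:800]=cv2.resize(s[310:370,280:380],(500,300),interpolation=2)
d[300:,:600]=cv2.resize(s[180:240,260:380],(600,300),interpolation=2)
cv2.imwrite("pics/c2.png",d)
```

```text
(no output)
```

View pics/c1.png

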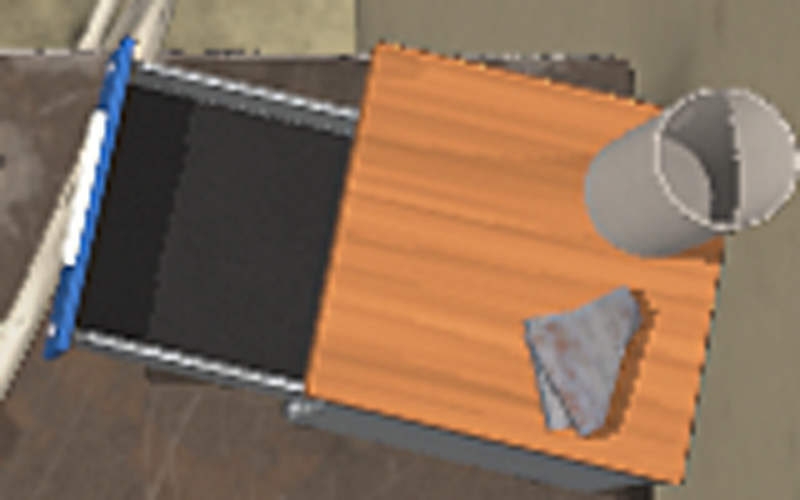

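View pics/c2.png

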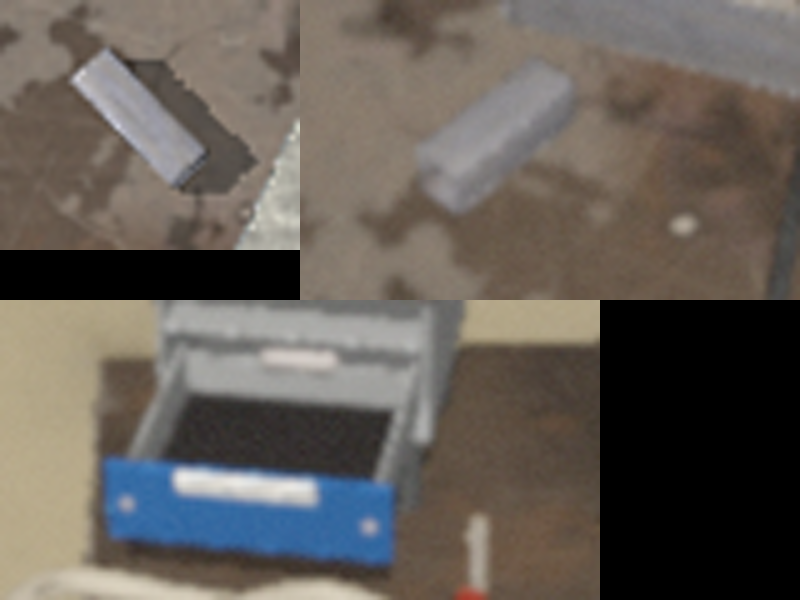

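Crops: tube top-face corners at crop (107,48),(72,80),(177,183),(203,150); shelf front top edge crop (377,43)-(308,395); drawer-front inner top edge crop (137,42)-(75,350); tin cup and a scrap stand on the shelf.

```bash
cat > h.py <<'E'
import numpy as np, cv2
from station import robot
from scipy.spatial.transform import Rotation as R
def quat(q): return R.from_quat(np.r_[q[1:],q[0]])
def ray(n,uv,z,st=None):
    c=robot.calibration(n); uv=np.atleast_2d(uv).astype(float)
    d=np.c_[(uv[:,0]-c['cx'])/c['fx'],(uv[:,1]-c['cy'])/c['fy'],np.ones(len(uv))]
    if n=="wrist":
        m=c['mount']; q=quat(st['tcp_rot']); o=q.apply(m[:3,3])+st['tool_pos']; d=q.apply(d@m[:3,:3].T)
    else: o=c['xyz']; d=quat(c['orientation']).apply(d)
    return o+d*((z-o[2])/d[:,2])[:,None]
def proj(n,p):
    c=robot.calibration(n); d=quat(c['orientation']).inv().apply(np.atleast_2d(p)-c['xyz'])
    return d[:,:2]/d[:,2:]*[c['fx'],c['fy']]+[c['cx'],c['cy']]
E
python3 - <<'E'
from h import *
np.set_printoptions(precision=4,suppress=True)
c1=lambda a:np.array(a)/5-.4+[375,200]
c2=lambda a:np.array(a)/5-.4+[225,225]
t=ray("top",c2([(107,48),(72,80),(177,183),(203,150)]),.03); print("tube",t,t.mean(0),np.linalg.norm(t-np.roll(t,-1,0),axis=1))
ts=ray("side",np.array([(540,60),(420,152),(455,180),(572,90)])/5-.4+[280-60,310],.03);print("tube side",ts,ts.mean(0))
for e in (t,ts): d=(e[2]+e[3]-e[0]-e[1]);print("axis deg",np.degrees(np.arctan2(d[1],d[0])))
s=ray("top",c1([(377,43),(308,395),(683,485)]),.21);print("shelf",s,np.linalg.norm(np.diff(s,axis=0),axis=1))
f=ray("top",c1([(137,42),(75,350)]),.127);print("front in",f,np.linalg.norm(f[1]-f[0]))
fs=ray("side",np.array([(105,460),(393,487)])/5-.4+[260,180-60],.127);print("front out side",fs,np.linalg.norm(fs[1]-fs[0]))
fs=ray("side",np.array([(110,537),(393,565)])/5-.4+[260,180-60],.069);print("front low side",fs,np.linalg.norm(fs[1]-fs[0]))
E
```

```text
tube [[0.6194 0.1803 0.03  ]
 [0.5992 0.2012 0.03  ]
 [0.536  0.1348 0.03  ]
 [0.5565 0.1195 0.03  ]] [0.5778 0.159  0.03  ] [0.029  0.0917 0.0256 0.0875]
tube side [[0.554  0.1217 0.03  ]
 [0.6196 0.1843 0.03  ]
 [0.6017 0.2046 0.03  ]
 [0.5379 0.1448 0.03  ]] [0.5783 0.1638 0.03  ]
axis deg -134.7893768765455
axis deg 128.09980153119443
shelf [[ 0.6611 -0.3991  0.21  ]
 [ 0.4685 -0.3554  0.21  ]
 [ 0.4228 -0.5516  0.21  ]] [0.1975 0.2014]
front in [[ 0.6819 -0.2837  0.127 ]
 [ 0.5018 -0.2449  0.127 ]] 0.18420942101161691
front out side [[ 0.686  -0.2803  0.127 ]
 [ 0.503  -0.2374  0.127 ]] 0.18789089685282986
front low side [[ 0.6865 -0.2766  0.069 ]
 [ 0.5033 -0.2335  0.069 ]] 0.18814548763468444
```

drive_tool(
  moves=[
    {"dp": [0.2,0.35,0.08],"dr": [0,0,0.063],"grip": 0},
    {"dp": [0.2,0.35,0.08],"dr": [0,0,0.063],"grip": 0},
    {"dp": [0.2,0.35,0.08],"dr": [0,0,0.063],"grip": 0},
    {"dp": [0.2,0.35,0.08],"dr": [0,0,0.063],"grip": 0},
    {"dp": [0.2,0.35,0.08],"dr": [0,0,0.063],"grip": 0},
  ],
)

```text
time: 0.6
tool_pos: [0.3294, -0.2968, 0.4529]
tcp_rot: [-0.0, 0.924, 0.383, 0.0]
wrist_force: [0.7, -1.5, -0.4]
finger_gap: 0.998
gripper_force: 0.0
```

drive_tool(
  moves=[
    {"dp": [0.2,0.35,0],"dr": [0,0,0],"grip": 0},
    {"dp": [0.2,0.35,0],"dr": [0,0,0],"grip": 0},
    {"dp": [0.2,0.35,0],"dr": [0,0,0],"grip": 0},
    {"dp": [0.2,0.35,0],"dr": [0,0,0],"grip": 0},
    {"dp": [0.2,0.35,0],"dr": [0,0,0],"grip": 0},
  ],
)

```text
time: 1.1
tool_pos: [0.4497, -0.0864, 0.4525]
tcp_rot: [-0.0, 0.924, 0.383, 0.0]
wrist_force: [0.1, -1.2, -0.5]
finger_gap: 1.0
gripper_force: 0.0
```

drive_tool(
  moves=[
    {"dp": [0.2,0.35,0],"dr": [0,0,0],"grip": 0},
    {"dp": [0.2,0.35,0],"dr": [0,0,0],"grip": 0},
    {"dp": [0.2,0.35,0],"dr": [0,0,0],"grip": 0},
    {"dp": [0.2,0.35,0],"dr": [0,0,0],"grip": 0},
    {"dp": [0.2,0.35,0],"dr": [0,0,0],"grip": 0},
  ],
)

```text
time: 1.6
tool_pos: [0.5698, 0.1238, 0.452]
tcp_rot: [-0.0, 0.924, 0.383, -0.0]
wrist_force: [0.6, -1.3, 0.7]
finger_gap: 1.006
gripper_force: 0.0
```

drive_tool(
  moves=[
    {"dp": [0.0135,0.063,0],"dr": [0,0,0],"grip": 0},
    {"dp": [0.0135,0.063,-0.1],"dr": [0,0,0],"grip": 0},
    {"dp": [0.0135,0.063,-0.2],"dr": [0,0,0],"grip": 0},
    {"dp": [0.0135,0.063,-0.2],"dr": [0,0,0],"grip": 0},
  ],
)

```text
time: 2.0
tool_pos: [0.5763, 0.1594, 0.3267]
tcp_rot: [-0.0, 0.924, 0.383, -0.004]
wrist_force: [-0.2, -0.7, 0.7]
finger_gap: 1.001
gripper_force: 0.0
```

Run:
```python
from h import *
s=robot.read_state(); im=robot.snapshot("wrist"); cv2.imwrite("pics/w1.png",im[:,:,::-1]); print(s['tool_pos'],s['tcp_rot'])
```

```text
[0.57627665 0.15940071 0.32670424] [-4.48850535e-04  9.23657373e-01  3.83202441e-01 -3.56995723e-03]
```

View pics/w1.png

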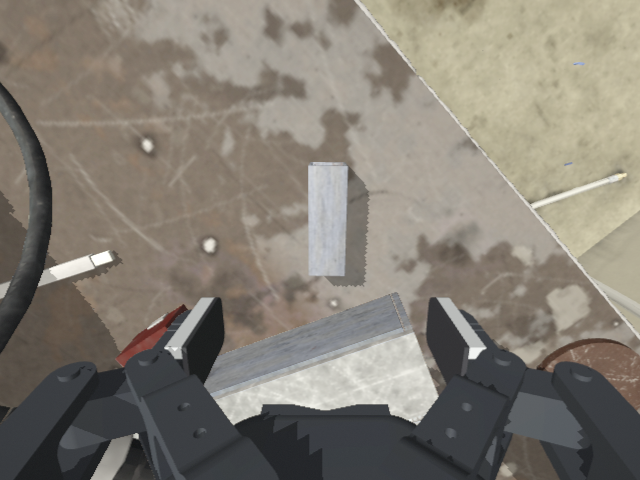

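Tube top face at px (308,167),(348,167),(345,276),(309,276), between the fingers in direction; workpiece below it near row 300.

Run:
```python
from h import *
s=robot.read_state()
t=ray("wrist",[(308,167),(348,167),(345,276),(309,276)],.03,s); print(t,t.mean(0),np.linalg.norm(t-np.roll(t,-1,0),axis=1))
d=t[0]+t[1]-t[2]-t[3];print(np.degrees(np.arctan2(d[1],d[0])),s['tool_pos'])
```

```text
[[0.59855422 0.2024899  0.03      ]
 [0.6198053  0.18131675 0.03      ]
 [0.55657208 0.11892225 0.03      ]
 [0.53545334 0.13988958 0.03      ]] [0.57759623 0.16065462 0.03      ] [0.02999851 0.08883419 0.02975954 0.08888488]
44.694685089275865 [0.57616983 0.15917091 0.3252197 ]
```

drive_tool(
  moves=[
    {"dp": [0,0,-0.08],"dr": [0,0,0],"grip": 0},
    {"dp": [0,0,-0.15],"dr": [0,0,0],"grip": 0},
    {"dp": [0,0,-0.2],"dr": [0,0,0],"grip": 0},
    {"dp": [0,0,-0.22],"dr": [0,0,0],"grip": 0},
    {"dp": [0,0,-0.22],"dr": [0,0,0],"grip": 0},
  ],
)

```text
time: 2.55
tool_pos: [0.5769, 0.1589, 0.2]
tcp_rot: [-0.0, 0.924, 0.383, -0.001]
wrist_force: [-0.0, -0.0, -0.2]
finger_gap: 0.997
gripper_force: 0.0
```

drive_tool(
  moves=[
    {"dp": [0,0.002,-0.02],"dr": [0,0,0],"grip": 0},
    {"dp": [0,0.002,-0.033],"dr": [0,0,0],"grip": 0},
    {"dp": [0,0.002,-0.033],"dr": [0,0,0],"grip": 0.3},
    {"dp": [0,0.002,-0.033],"dr": [0,0,0],"grip": 1},
    {"dp": [0,0.002,-0.033],"dr": [0,0,0],"grip": 1},
  ],
)

```text
time: 3.05
tool_pos: [0.5773, 0.1603, 0.1816]
tcp_rot: [0.0, 0.924, 0.383, 0.0]
wrist_force: [-0.2, -0.2, -0.1]
finger_gap: 0.516
gripper_force: 0.0
```

drive_tool(
  moves=[
    {"dp": [0,0,0],"dr": [0,0,0],"grip": 1},
    {"dp": [0,0,0],"dr": [0,0,0],"grip": 1},
    {"dp": [0,0,0],"dr": [0,0,0],"grip": 1},
    {"dp": [0,0,0],"dr": [0,0,0],"grip": 1},
  ],
)

```text
time: 3.45
tool_pos: [0.5773, 0.1603, 0.1817]
tcp_rot: [0.0, 0.924, 0.383, 0.001]
wrist_force: [-0.5, -0.2, 5.3]
finger_gap: 0.336
gripper_force: 61.6
```

drive_tool(
  moves=[
    {"dp": [0,0,0.05],"dr": [0,0,0],"grip": 1},
    {"dp": [0,0,0.12],"dr": [0,0,0],"grip": 1},
    {"dp": [0,0,0.2],"dr": [0,0,0],"grip": 1},
    {"dp": [0,0,0.28],"dr": [0,0,0],"grip": 1},
    {"dp": [0,0,0.36],"dr": [0,0,0],"grip": 1},
  ],
)

```text
time: 3.95
tool_pos: [0.5767, 0.1602, 0.3984]
tcp_rot: [-0.0, 0.924, 0.383, -0.0]
wrist_force: [1.4, -0.2, -2.0]
finger_gap: 0.337
gripper_force: 60.7
```

drive_tool(
  moves=[
    {"dp": [0,-0.05,0.08],"dr": [0,0,0.01],"grip": 1},
    {"dp": [0,-0.12,0.1],"dr": [0,0,0.03],"grip": 1},
    {"dp": [0,-0.19,0.1],"dr": [0,0,0.05],"grip": 1},
    {"dp": [0,-0.26,0.1],"dr": [0,0,0.07],"grip": 1},
    {"dp": [0,-0.33,0.1],"dr": [0,0,0.089],"grip": 1},
  ],
)

```text
time: 4.45
tool_pos: [0.5769, -0.0393, 0.4566]
tcp_rot: [-0.0, 0.781, 0.625, -0.0]
wrist_force: [0.9, -0.4, -1.5]
finger_gap: 0.337
gripper_force: 60.8
```

drive_tool(
  moves=[
    {"dp": [0,-0.07,0],"dr": [0,0,0],"grip": 1},
    {"dp": [0,-0.14,0],"dr": [0,0,0],"grip": 1},
    {"dp": [0,-0.21,0],"dr": [0,0,0],"grip": 1},
    {"dp": [0,-0.27,0],"dr": [0,0,0],"grip": 1},
    {"dp": [0,-0.3,0],"dr": [0,0,0],"grip": 1},
  ],
)

```text
time: 4.95
tool_pos: [0.5768, -0.2205, 0.4559]
tcp_rot: [-0.0, 0.783, 0.622, -0.001]
wrist_force: [0.5, 0.1, -1.7]
finger_gap: 0.342
gripper_force: 60.8
```

drive_tool(
  moves=[
    {"dp": [0.003,-0.06,0],"dr": [0,0,0],"grip": 1},
    {"dp": [0.006,-0.12,0],"dr": [0,0,0],"grip": 1},
    {"dp": [0.006,-0.161,0],"dr": [0,0,0],"grip": 1},
    {"dp": [0.006,-0.161,-0.06],"dr": [0,0,0],"grip": 1},
    {"dp": [0.006,-0.161,-0.1],"dr": [0,0,0],"grip": 1},
  ],
)

```text
time: 5.45
tool_pos: [0.5809, -0.315, 0.3947]
tcp_rot: [-0.001, 0.783, 0.622, -0.0]
wrist_force: [0.6, 0.8, -1.9]
finger_gap: 0.336
gripper_force: 60.7
```

Run:
```python
from h import *
s=robot.read_state(); im=robot.snapshot("wrist"); cv2.imwrite("pics/w2.png",im[:,:,::-1]); print(s['tool_pos'],s['tcp_rot'])
```

```text
[ 0.58094453 -0.3150065   0.3947042 ] [-5.26954768e-04  7.82638945e-01  6.22475698e-01 -9.91742165e-05]
```

View pics/w2.png

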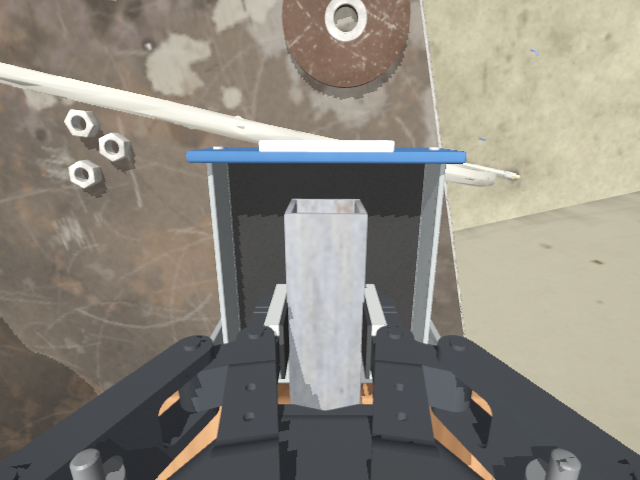

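The tube is held level and centred over the drawer; the front's inner top edge runs (188,162)-(465,161), outer near row 150.

Run:
```python
from h import *
s=robot.read_state()
for e in ([(188,162),(465,161)],[(188,151),(465,150)]):
    p=ray("wrist",e,.127,s); m=p.mean(0); d=p[1]-p[0]; d/=np.linalg.norm(d); n=np.array([d[1],-d[0],0])
    print(p,np.linalg.norm(p[1]-p[0]),np.degrees(np.arctan2(d[1],d[0])),m,"tcp behind",(s['tool_pos']-m)@n,"lat",(s['tool_pos']-m)@d)
```

```text
[[ 0.50337911 -0.23915457  0.127     ]
 [ 0.68106564 -0.27921147  0.127     ]] 0.18214569993670332 -12.7041479771602 [ 0.59222237 -0.25918302  0.127     ] tcp behind 0.05643535982416919 lat 0.0011043756074730778
[[ 0.50574658 -0.23245821  0.127     ]
 [ 0.68183889 -0.27220313  0.127     ]] 0.1805219062141954 -12.718826780932588 [ 0.59379273 -0.25233067  0.127     ] tcp behind 0.06346502660852237 lat 0.0010956662297630872
```

drive_tool(
  moves=[
    {"dp": [0,0,-0.06],"dr": [0,0,0],"grip": 1},
    {"dp": [0,0,-0.12],"dr": [0,0,0],"grip": 1},
    {"dp": [0,0,-0.17],"dr": [0,0,0],"grip": 1},
    {"dp": [0,0,-0.2],"dr": [0,0,0],"grip": 1},
    {"dp": [0,0,-0.21],"dr": [0,0,0],"grip": 1},
  ],
)

```text
time: 6.0
tool_pos: [0.5805, -0.3136, 0.2688]
tcp_rot: [-0.002, 0.782, 0.623, -0.001]
wrist_force: [0.3, -0.2, -1.7]
finger_gap: 0.337
gripper_force: 60.8
```

drive_tool(
  moves=[
    {"dp": [0,0,-0.008],"dr": [0,0,0],"grip": 1},
    {"dp": [0,0,-0.011],"dr": [0,0,0],"grip": 1},
    {"dp": [0,0,-0.011],"dr": [0,0,0],"grip": 0.5},
    {"dp": [0,0,-0.011],"dr": [0,0,0],"grip": 0.35},
    {"dp": [0,0,-0.011],"dr": [0,0,0],"grip": 0.35},
  ],
)

```text
time: 6.5
tool_pos: [0.5809, -0.3145, 0.2653]
tcp_rot: [0.001, 0.782, 0.623, 0.0]
wrist_force: [-0.1, -0.5, 0.7]
finger_gap: 0.65
gripper_force: 0.0
```

drive_tool(
  moves=[
    {"dp": [0,0,0],"dr": [0,0,0],"grip": 0.35},
    {"dp": [0,0,0.03],"dr": [0,0,0],"grip": 0.35},
    {"dp": [0,0,0.08],"dr": [0,0,0],"grip": 0.35},
    {"dp": [0,0,0.15],"dr": [0,0,0],"grip": 0.35},
    {"dp": [0,0,0.22],"dr": [0,0,0],"grip": 0.35},
  ],
)

```text
time: 7.0
tool_pos: [0.5804, -0.3142, 0.3977]
tcp_rot: [-0.0, 0.782, 0.623, -0.0]
wrist_force: [1.0, -0.5, 1.1]
finger_gap: 0.649
gripper_force: 0.0
```

Run:
```python
from h import *
s=robot.read_state(); im=robot.snapshot("wrist"); cv2.imwrite("pics/w3.png",im[:,:,::-1]); print(s['tool_pos'],s['tcp_rot'],s['wrist_force'])
```

```text
[ 0.58036952 -0.31419911  0.39768607] [-2.29760051e-04  7.82331110e-01  6.22862726e-01 -8.00000527e-05] [ 1.0150878  -0.46788115  1.05383655]
```

View pics/w3.png

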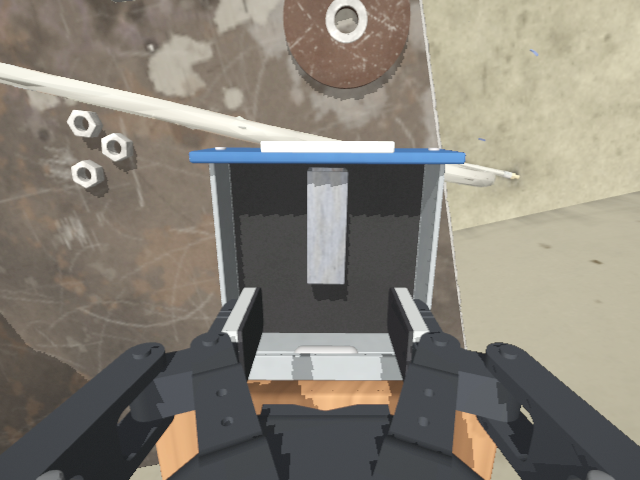

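Tube lies flat on the drawer floor, px (308,168)-(347,284), released. Now lean the shut gripper and push.

drive_tool(
  moves=[
    {"dp": [0.016,0.07,0.02],"dr": [0,0,0],"grip": 1},
    {"dp": [0.032,0.14,0.02],"dr": [-0.022,0.005,0],"grip": 1},
    {"dp": [0.048,0.21,0.02],"dr": [-0.044,0.01,0],"grip": 1},
    {"dp": [0.064,0.28,0.02],"dr": [-0.066,0.015,0],"grip": 1},
    {"dp": [0.08,0.352,0.02],"dr": [-0.088,0.02,0],"grip": 1},
  ],
)

```text
time: 7.55
tool_pos: [0.6285, -0.1016, 0.4095]
tcp_rot: [0.178, 0.751, 0.597, -0.219]
wrist_force: [-0.8, -1.1, -0.9]
finger_gap: 0.002
gripper_force: 0.0
```

drive_tool(
  moves=[
    {"dp": [0,0,0],"dr": [-0.0138,0.0031,0],"grip": 1},
    {"dp": [0,0,0],"dr": [-0.0258,0.0058,0],"grip": 1},
    {"dp": [0,0,0],"dr": [-0.0258,0.0058,0],"grip": 1},
  ],
)

```text
time: 7.85
tool_pos: [0.6291, -0.1021, 0.4076]
tcp_rot: [0.224, 0.73, 0.582, -0.28]
wrist_force: [-0.4, 0.0, -1.7]
finger_gap: -0.002
gripper_force: 0.0
```

```bash
cat > k.py <<'E'
from h import *
np.set_printoptions(precision=4,suppress=True)
s=robot.read_state(); q=quat(s['tcp_rot']); z=q.apply([0,0,1]); d=np.array([-.2207,-.9753,0]); tip=s['tool_pos']+.173*z
l=np.array([.9753,-.2207,0]); r=tip-[.594,-.2545,0]
print("tip",tip,"along d",r@d,"lat",r@l,"z",tip[2],"tool z",z,"x",q.apply([1,0,0]),s['joint_positions'],s['wrist_force'],s['time'])
E
python3 k.py
```

```text
tip [ 0.6035 -0.2152  0.2792] along d -0.040436599366013924 lat 0.0005539051440342738 z 0.2792060494933828 tool z [-0.148  -0.6536 -0.7422] x [ 0.1651  0.7236 -0.6702] [-0.0451  0.3793  0.4695  1.8192 -0.7203  1.8093] [-0.4183  0.0289 -1.7225] 7.85
```

drive_tool(
  moves=[
    {"dp": [0,0,-0.07],"dr": [0,0,0],"grip": 1},
    {"dp": [0,0,-0.15],"dr": [0,0,0],"grip": 1},
    {"dp": [0,0,-0.22],"dr": [0,0,0],"grip": 1},
    {"dp": [0,0,-0.29],"dr": [0,0,0],"grip": 1},
    {"dp": [0,0,-0.32],"dr": [0,0,0],"grip": 1},
  ],
)

```text
time: 8.35
tool_pos: [0.6276, -0.1037, 0.2121]
tcp_rot: [0.222, 0.731, 0.582, -0.28]
wrist_force: [-0.4, -0.6, -0.8]
finger_gap: 0.0
gripper_force: 0.0
```

drive_tool(
  moves=[
    {"dp": [-0.006,-0.026,0],"dr": [0,0,0],"grip": 1},
    {"dp": [-0.0092,-0.0406,0],"dr": [0,0,0],"grip": 1},
    {"dp": [-0.0129,-0.0569,0],"dr": [0,0,0],"grip": 1},
    {"dp": [-0.0165,-0.0731,0],"dr": [0,0,0],"grip": 1},
    {"dp": [-0.0202,-0.0894,0],"dr": [0,0,0],"grip": 1},
  ],
)

```text
time: 8.85
tool_pos: [0.6165, -0.1574, 0.2169]
tcp_rot: [0.224, 0.731, 0.581, -0.279]
wrist_force: [-0.9, 3.7, 0.6]
finger_gap: 0.007
gripper_force: 1.9
```

```bash
python3 k.py
```

```text
tip [ 0.591  -0.2702  0.0882] along d 0.01598094957664743 lat 0.0005130781170464381 z 0.08821213985582552 tool z [-0.1473 -0.652  -0.7438] x [ 0.1679  0.7246 -0.6684] [-0.1329  0.3451  0.0594  1.365  -0.7285  1.6947] [-0.9159  3.6828  0.5829] 8.85
```

drive_tool(
  moves=[
    {"dp": [-0.0055,-0.0244,0],"dr": [0,0,0],"grip": 1},
    {"dp": [-0.011,-0.0488,0],"dr": [0,0,0],"grip": 1},
    {"dp": [-0.0166,-0.0732,0],"dr": [0,0,0],"grip": 1},
    {"dp": [-0.0221,-0.0975,0],"dr": [0,0,0],"grip": 1},
    {"dp": [-0.0276,-0.1219,0],"dr": [0,0,0],"grip": 1},
  ],
)

```text
time: 9.35
tool_pos: [0.5996, -0.2306, 0.2167]
tcp_rot: [0.224, 0.73, 0.582, -0.28]
wrist_force: [-1.5, 6.3, 1.5]
finger_gap: -0.001
gripper_force: 2.5
```

drive_tool(
  moves=[
    {"dp": [-0.0037,-0.0163,0],"dr": [0,0,0],"grip": 1},
    {"dp": [-0.0074,-0.0325,0],"dr": [0,0,0],"grip": 1},
    {"dp": [-0.0092,-0.0406,0],"dr": [0,0,0],"grip": 1},
    {"dp": [-0.011,-0.0488,0],"dr": [0,0,0],"grip": 1},
  ],
)

```text
time: 9.75
tool_pos: [0.5934, -0.2593, 0.2165]
tcp_rot: [0.224, 0.73, 0.582, -0.279]
wrist_force: [-3.0, 10.9, 4.0]
finger_gap: 0.0
gripper_force: 4.7
```

```bash
python3 k.py
```

```text
tip [ 0.5679 -0.3721  0.0879] along d 0.12046548383714097 lat 0.0004662405608416266 z 0.0879192208599216 tool z [-0.1476 -0.6523 -0.7434] x [ 0.1672  0.7244 -0.6688] [-0.2967  0.2941 -0.0054  1.2048 -0.7301  1.4744] [-2.9822 10.8722  4.0251] 9.75
```

drive_tool(
  moves=[
    {"dp": [-0.0015,-0.0065,0],"dr": [0,0,0],"grip": 1},
    {"dp": [-0.003,-0.013,0],"dr": [0,0,0],"grip": 1},
    {"dp": [-0.003,-0.013,0],"dr": [0,0,0],"grip": 1},
  ],
)

```text
time: 10.05
tool_pos: [0.5917, -0.2673, 0.2165]
tcp_rot: [0.224, 0.73, 0.581, -0.28]
wrist_force: [-0.5, 0.4, 0.1]
finger_gap: -0.0
gripper_force: 0.0
```

drive_tool(
  moves=[
    {"dp": [-0.0011,-0.0049,0],"dr": [0,0,0],"grip": 1},
    {"dp": [-0.0011,-0.0049,0],"dr": [0,0,0],"grip": 1},
  ],
)

```text
time: 10.25
tool_pos: [0.591, -0.2702, 0.2163]
tcp_rot: [0.224, 0.73, 0.581, -0.28]
wrist_force: [0.6, -0.9, 0.6]
finger_gap: 0.0
gripper_force: 0.0
```

Contact force vanished: it snapped home. Back off and look.

drive_tool(
  moves=[
    {"dp": [0.01,0.045,0],"dr": [0,0,0],"grip": 1},
    {"dp": [0.025,0.11,0],"dr": [0,0,0],"grip": 1},
    {"dp": [0.042,0.18,0.03],"dr": [0,0,0],"grip": 1},
    {"dp": [0.055,0.24,0.1],"dr": [0,0,0],"grip": 1},
    {"dp": [0.055,0.24,0.18],"dr": [0,0,0],"grip": 1},
  ],
)

```text
time: 10.75
tool_pos: [0.6245, -0.1226, 0.3203]
tcp_rot: [0.223, 0.729, 0.583, -0.281]
wrist_force: [0.9, -0.5, -0.8]
finger_gap: -0.0
gripper_force: 0.0
```

Run:
```python
from h import *
a=robot.snapshot("wrist")[:,:,::-1]; b=robot.snapshot("side")[:,:,::-1]
d=np.zeros((400,800,3),np.uint8); d[:300,:400]=cv2.resize(a,(400,300)); d[:400,400:]=cv2.resize(b[110:250,250:390],(400,400),interpolation=2)
cv2.imwrite("pics/end.png",d); print(robot.read_state()['wrist_force'])
```

```text
[-0.42803318 -0.99440385 -0.57911663]
```

View pics/end.png

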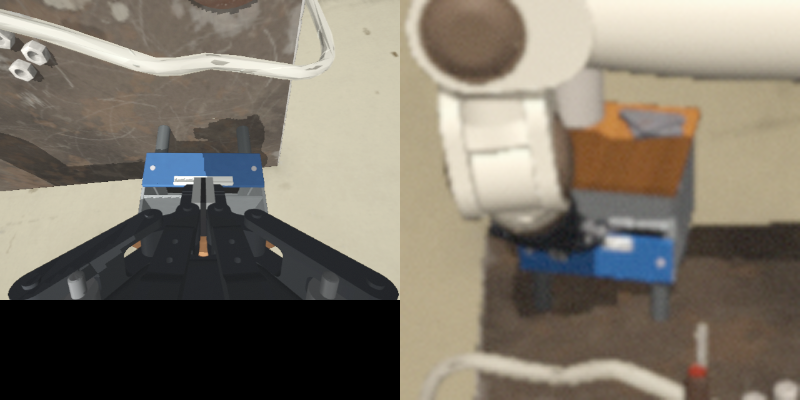

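The drawer front appears flush under the shelf, the gripper clear; front's lower right corner at side px (345,208). Quick check of its distance from home before handing in.

Run:
```python
from h import *
d=np.array([-.2207,-.9753,0]); p=ray("side",[345,208],.069)[0]; print(p,"from shelf edge",(p-[.5648,-.377,0])@d)
```

```text
[ 0.47111095 -0.37619094  0.069     ] from shelf edge 0.019888100436374966
```

```bash
python3 -c "
from station import robot
print(robot.hand_in())"
```

```text
the job is handed in; nothing more can be done
None
```

The tube is lying flat in the drawer, the drawer is pushed home with its catch snapped in, and the job is handed in at about 11 s of the 50 s; the hand-in returned no verdict. The arm never went near the cup, marker or disc, but I did not measure their positions again at the end.

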